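# Open the bearing jar one-handed in the jar stand

### The arm

A 7-joint arm with a two-finger parallel gripper is mounted at the origin on the work surface. World frame = base frame: x ahead of the robot, y to its left, z up, the work surface at z = 0. Lengths are in m, angles in rad, forces in N, time in s.
With the tool pointing down it reaches from about 0.425 to 0.975 m from the base axis. Payload 16.7 kg.
Tool frame: the origin (TCP) lies between the finger pads; the fingertips stand arm.tips_ahead ahead of it and the grasp point (between the pads) lies 2 mm behind it (arm.tips_ahead is the distance from the TCP to the fingertips, in m); z points along the fingers, y is the line along which they close (so a half turn about z gives the same grasp; the last joint's range is limited). The gripper opens to 85 mm and grips with 20 to 120 N. Pads are 22 mm wide; open, the fingers measure 114 mm over their backs; the gripper's body (76 mm by 85 mm) begins 54 mm behind the grasp point. The pads swing forward as they close: fully open they stand 13 mm farther back than shut.
Start: joints at [-1.454, 0.426, 0.074, 1.606, -0.034, 1.111, -0.067], TCP at [0.178, 0.651, 0.248] pointing down, gripper open.
Joint ranges: [-2.85, 2.85], [-0.5, 2.14], [-1.23, 1.37], [0.21, 2.46], [-1.02, 4.16], [0.16, 2.05], [-2.73, 2.73]. Speed limits (rad/s): [1.89, 1.89, 2.39, 2.39, 3.01, 3.01, 3.01].

### API

Orientations are given as a unit quaternion [w, x, y, z].
In Python, from cell import arm gives the robot as it stands.
- The arm moves only by the tool arm_command, never from a script. Its argument "targets" is a list of rows, each an object with "xyz": the shift along the tool's x, y, z in units of 1 m (1.0 is 1 m), a list of three; "rotation": the turn, a rotation vector about the tool's x, y, z in units of 0.5 rad (1.0 is 0.5 rad), a list of three; "grip": the finger opening in mm, from 0 to 85.4. A call has 1 to 8 rows; each row is the pose to reach, as a shift and turn from the pose commanded when the call began, along the tool's axes at that moment; what a row does not reach only later rows make up. A row lasts 1/10 s, in which the tool goes at most 50 mm and 8.59 degrees, less where a joint would pass 70% of its speed; a pose out of reach is approached as far as the arm can. A call with a number of a shift or a turn outside -1 to 1 is refused whole. A call with a gripper value outside its range is refused whole. The fingers move at their own pace and stop on an object; "squeeze" is the grip in N (left out, the last holds). Time passes only in rows, so rows that repeat a pose let the fingers close. It gives the time, the measured TCP pose, the force, the opening and the grip force at its end, in the units of the state.
- arm.get_state(): the state, without advancing time (a new reading comes with each control period).
- arm.capture(name): name is "side" or "top"; returns (picture, depth): 384x512x3 uint8, red, green, blue; 384x512 float32, m along the optical axis (not along the pixel's ray), 0 where there is no reading.
- arm.calibration(name): a dict with "fx", "fy", "cx", "cy" (pixels), "k1" (the pictures are not rectified: a ray, as slopes to the right and down, at radius r is drawn at 1 + k1 r^2 times it, then the intrinsics apply), "camera_from_world" (4x4, takes a point from world to camera coordinates). Camera axes: x right, y down, z forward; pixel columns grow to the right and rows downward; lengths in m; the calibration is good to about 2 mm. A picture is of the moment at which its call begins. calibration takes no time and is no camera call.
- arm.finish_job(): hands the job in; it is judged then, once.
The state is a dict: "time": time; "joint_positions": joint angles; "dq": joint speeds; "joint_efforts": joint torques, N m; "tcp_pos": TCP position; "ee_rot": TCP orientation; "ft_force": force on the tool from outside, world axes, zero at the start; "ft_torque": the same for the moment, N m; "width": finger opening in m; "gripper_force": force on a finger pad.
Only numpy, scipy, OpenCV 4.12 (cv2) and the standard library are available. Lean on these libraries where they do the work, as an engineer would, in place of code of your own. Each camera call takes 0.05 s, during which the arm holds its last target. There are 200 camera calls.

### The job

A customer at the yo-yo stall wants a bearing: take the closed square glass jar that stands loose on the table, put it in the empty pocket of the timber jar stand so that it cannot turn, and unscrew its tight lid. As soon as the threads let go, raise the lid straight up until it is just clear of the jar, which stays fully seated in the pocket, and finish still holding the lid there, level, still and right over the open mouth. Leave the other goods where they are.

Things in the scene. Friction and masses are not known exactly. Their poses are not given: they have to be found in the camera images.
- jar: Square clear-glass jar of small steel bearings, 0.3 to 0.5 kg, closed, loose on the table at the start; blank paper label on its -x side. Body 54 mm square, sides upright to 61 mm, then sloping in to a 46 mm round neck from 72 mm up to the rim at 90 mm. Origin: centre of its underside; z up, x and y square to its sides (its squareness repeats every 90 degrees).
- lid: Plain bare-metal twist-off lid, 58 mm wide (59 at the bead on its lower edge), 16 mm tall, 45 g. Origin: centre of its lower edge, 78 mm above the jar's underside when tight; z up; x parallel to the jar's x when tight. Anticlockwise from above (yaw growing) loosens. It breaks loose at about 0.5 N m: an unbraced jar just turns along. 50 to 80 N of grip across the lid hold it.
- lid_top (a point): Centre of the lid's flat top. Turned anticlockwise relative to the jar the lid slackens and rises about 2 mm; its three threads let go after about 65 degrees and it lifts straight off until about 105 degrees, where the next threads begin. It stays where left if let go half-way. Pulled too early it lifts the jar. Its lower edge clears the rim 12 mm above the tight height.
- rim (a point): Centre of the jar's mouth, 90 mm above its underside. When the lid is tight, the lid's top is 4 mm above the rim, its lower edge 12 mm below the rim and 6 mm above the sloping shoulders.
- stand: Pale timber block 110 mm (x) by 240 mm (y) by 34 mm high, screwed to the table, with two square pockets 59 mm wide and 26 mm deep, sides parallel to its x and y axes, centred at y = +60 mm (empty) and y = -60 mm (holds the other jar). Origin: centre of its underside, z up.
- pocket (a point): Centre of the floor of the empty pocket, 8 mm above the table; axes as the stand's. A jar seated here has its underside on this floor and its tight lid's top 102 mm above the table, with 2.5 mm play on each side and about 5 degrees of turning play each way before the pocket stops it.
- spare_jar: A second closed jar of the same size and lid, of brass axles, standing in the stand's other pocket; to be left alone. Origin: centre of its underside.
- carton: White 76 mm square, 52 mm high yo-yo carton with a round dark window on top, on the table; to be left alone. Origin: centre of its underside.
- yoyo: Aluminium yo-yo lying on its side face, 57 mm diameter, 42 mm high, nearer the robot; to be left alone. Origin: centre of its underside.
- cups: Upright stack of pale plastic cups, 86 mm wide, 157 mm tall, at the robot's right; to be left alone. Origin: centre of its underside.

How it is judged:
On the way, in this order (a step that is already met when the one before it is completed fails the run):
1. the jar stands fully home in the empty pocket, its lid still tight (horizontal distance between jar and pocket below 0.008 m and z of jar in the frame of pocket below 0.004 m and angle between jar's own z axis and vertical below 0.08 rad and angle between the x axis of lid and the x axis of jar, either way round below 0.35 rad and z of lid in the frame of jar below 0.081 m), for 0.2 s.
2. the lid is turned on the seated jar until the threads let go (horizontal distance between jar and pocket below 0.008 m and z of jar in the frame of pocket below 0.004 m and angle between jar's own z axis and vertical below 0.08 rad and angle between the x axis of lid and the x axis of jar, either way round above 1 rad and z of lid in the frame of jar below 0.086 m), for 0.05 s.
3. the lid is lifted clear of the rim, the jar still in the pocket (horizontal distance between jar and pocket below 0.008 m and z of jar in the frame of pocket below 0.004 m and angle between jar's own z axis and vertical below 0.08 rad and z of lid in the frame of jar above 0.0905 m), for 0.1 s.
At the end, for the whole second after the job is handed in: Jar in the pocket (8 mm from its centre, 4 mm from its floor, tilt under 0.08 rad), at rest; lid held still by the fingers (over 2 N), not touching the jar, its lower edge 0.5 to 40 mm above the rim, within 15 mm of the jar's axis and 0.2 rad of level, turned 52 to 128 degrees from tight (all of step 3 and linear speed of jar below 0.02 m/s and z of lid in the frame of jar below 0.13 m and horizontal distance between lid and jar below 0.015 m and angle between lid's own z axis and vertical below 0.2 rad and linear speed of lid below 0.03 m/s and contact force between lid and jar below 0.1 N and angle between the x axis of lid and the x axis of jar, either way round above 0.9 rad and contact force between the fingers and lid above 2 N); the arm keeps its last pose, push and grip.
It fails at once if another thing is pushed out of its place (distance of any of spare_jar, carton, yoyo, cups from where it was at the start of the episode above 0.02 m).
It fails at once if the jar is tipped (angle between jar's own z axis and vertical above 0.5 rad).
It fails at once if the lid is carried well away from the jar (z of lid in the frame of jar above 0.16 m or horizontal distance between lid and jar above 0.06 m).
It also fails if it takes over 48 s, if anything falls off the work surface, if the arm or the gripper's body presses on something with over 40 N, if the wrist force passes 120 N, or if a joint passes its speed limit or range.

## Working session

There is one attempt and no reset: what is moved stays moved. The work goes in short steps, Python scripts to look and compute and a tool call to move; the robot and the scene stay as the last step left them, time stands still between calls to the robot, and variables do not carry over. Pictures are saved under pics/ and viewed, at most 10 in all, crops included, and the job is handed in when it is done.

Besides the shell and the picture viewer there is one more tool, called after "Request:" as a command line: name --argument value ..., lists and objects as JSON in quotes. arm_command: Moves the arm, as the interface text tells. Shifts and turns lie within -1 to 1; 1 stands for 1 m of shift or 0.5 rad of turn. Its arguments: {"type":"object","properties":{"targets":{"type":"array"},"squeeze":{"type":"number"}},"required":["targets"]}

```bash
ls; mkdir -p pics
cat > h.py <<'E'
import numpy as np,cv2
from cell import arm
def cap(n):
    p,d=arm.capture(n); return p,d
def world(n,d,u,v,z=None):
    c=arm.calibration(n); x=(u-c['cx'])/c['fx'];y=(v-c['cy'])/c['fy']
    a,b=x,y
    for _ in range(10):
        s=1+c['k1']*(a*a+b*b); a,b=x/s,y/s
    T=np.linalg.inv(c['camera_from_world'])
    r=T[:3,:3]@np.array([a,b,1]); o=T[:3,3]
    if z is not None: return o+r*(z-o[2])/r[2]
    return o+r*d[int(v),int(u)]
E
python3 - <<'E'
from h import *
for n in('top','side'):
    p,d=cap(n); np.savez(n+'0',p=p,d=d); cv2.imwrite(f'pics/{n}0.png',cv2.resize(p[:,:,::-1],None,fx=1.5,fy=1.5,interpolation=cv2.INTER_CUBIC))
    c=arm.calibration(n); print(np.linalg.inv(c['camera_from_world'])[:3].round(2),c['fx'],c['k1'])
s=arm.get_state(); print(s['tcp_pos'],s['ee_rot'],s['width'],arm.tips_ahead,s['time'])
E
```

```text
pics
[[ 0.03 -0.99  0.11  0.41]
 [-1.   -0.03 -0.02 -0.1 ]
 [ 0.02 -0.11 -0.99  0.95]] 361.48171624841467 -0.04462392316254725
[[ 0.93 -0.28  0.23  0.3 ]
 [-0.37 -0.7   0.62 -0.65]
 [-0.01 -0.66 -0.75  0.77]] 378.7259634465893 -0.02434354158075633
[0.1779315  0.65076183 0.24769201] [-1.56801985e-05  1.33040679e-01  9.91110411e-01 -5.74576902e-04] 0.08531184868379213 0.017 0.1
```

View pics/top0.png

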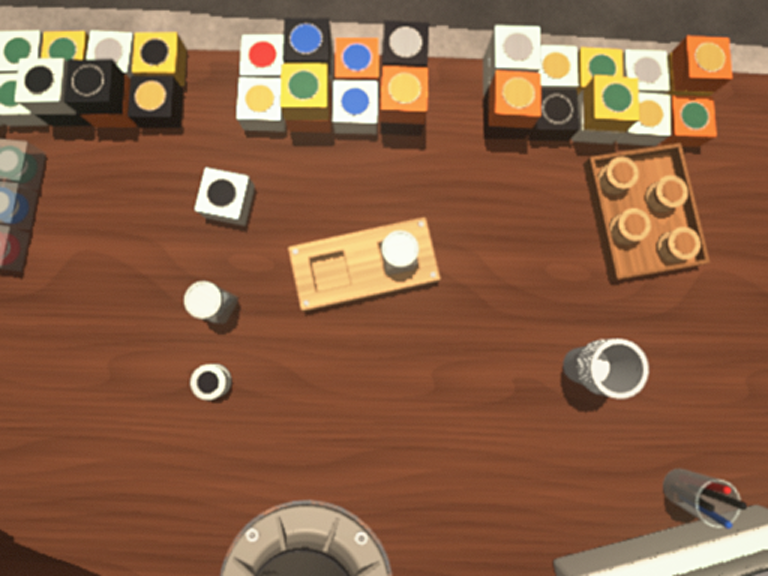

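View pics/side0.png

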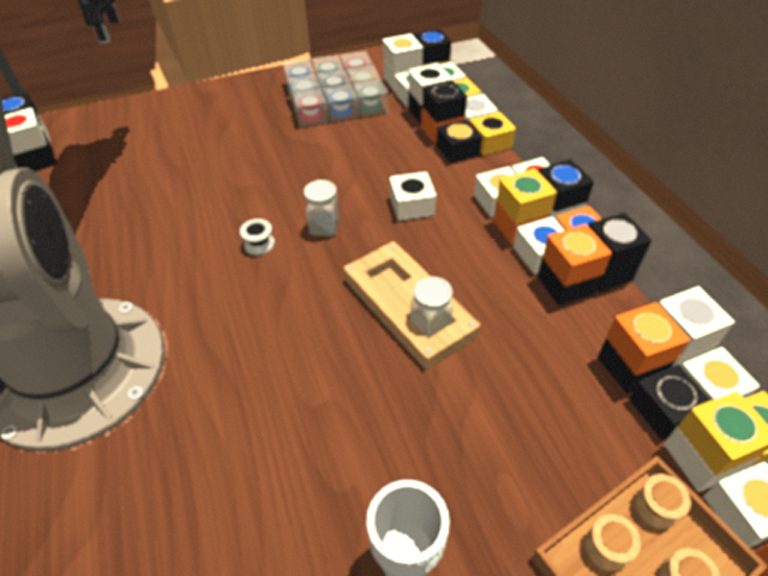

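The top view shows the jar's lid at (203,300) in the 1.5x picture, the yo-yo at (210,382) and the carton at (223,196). The stand's corners are (289,247), (427,219), (439,282) and (303,310), with the empty pocket at (330,271). I need enlarged crops to get the jar's yaw.

Run:
```python
from h import *
t=np.load('top0.npz');s=np.load('side0.npz')
f=lambda p,x,y,w,h,k:cv2.resize(p[y:y+h,x:x+w,::-1],(int(w*k),int(h*k)),interpolation=cv2.INTER_CUBIC)
a=f(t['p'],115,175,50,50,8);b=f(s['p'],190,112,50,50,8)
c=f(t['p'],185,140,114,72,7)
cv2.imwrite('pics/jar.png',np.hstack([a,b])); cv2.imwrite('pics/stand.png',c)
```

```text
(no output)
```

View pics/jar.png

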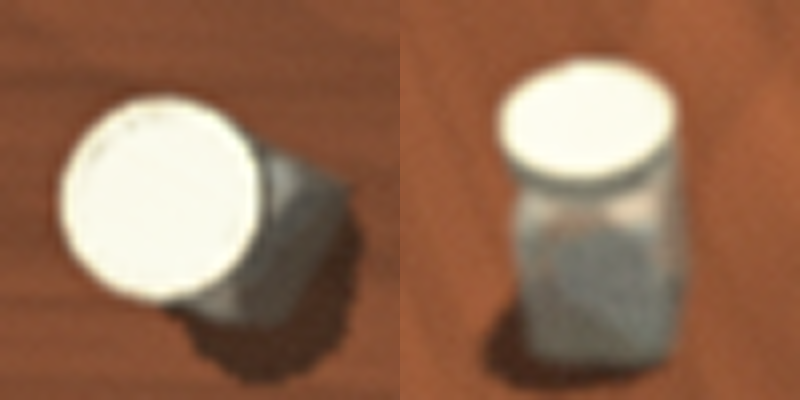

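View pics/stand.png

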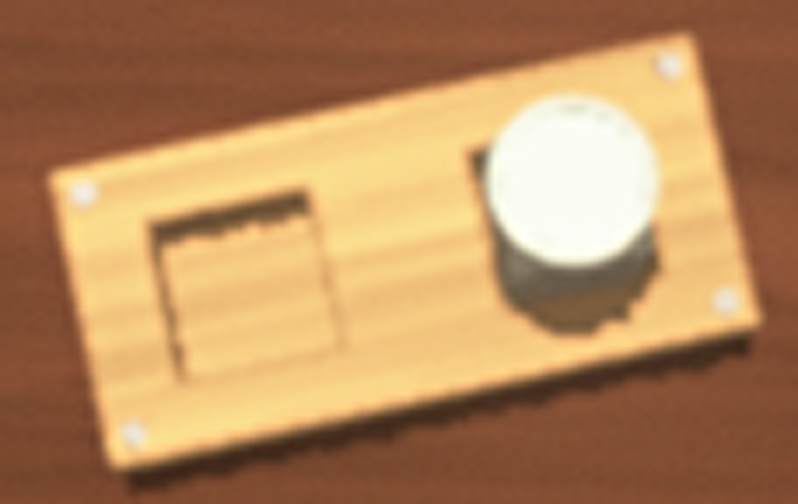

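The jar crop's left half is the top view: lid centre (161,198), base corners about (348,185) and (275,325). In the right half (side view) the base corners are (532,355) and (668,360). In the stand crop the top corners are (50,172), (690,35), (762,322) and (112,468), and the pocket rim corners are (150,222), (305,190), (342,345) and (183,380).

Run:
```python
from h import *
def g(n,x,y,k,x0,y0,z): return world(n,None,(x+.5)/k-.5+x0,(y+.5)/k-.5+y0,z)
ang=lambda a,b:np.degrees(np.arctan2(b[1]-a[1],b[0]-a[0]))
S=[g('top',x,y,7,185,140,.034) for x,y in[(50,172),(690,35),(762,322),(112,468)]]
P=[g('top',x,y,7,185,140,.034) for x,y in[(150,222),(305,190),(342,345),(183,380)]]
for Q in(S,P):
    print(np.mean(Q,0).round(4),[round(ang(Q[i],Q[(i+1)%4]),1) for i in range(4)],[round(np.linalg.norm(Q[i]-Q[(i+1)%4]),3) for i in range(4)])
print('lid top',g('top',161,198,8,115,175,.094),'side',g('side',588-400,120,8,190,112,.094))
A=g('top',348,185,8,115,175,.0);B=g('top',275,325,8,115,175,.0);print('top',A,B,ang(A,B),np.linalg.norm(A-B))
A=g('side',132,355,8,190,112,.0);B=g('side',268,360,8,190,112,.0);print('side',A,B,ang(A,B),np.linalg.norm(A-B))
for n in('top','side'): # lid centre of all by depth
    d=np.load(n+'0.npz')['d']; p=np.load(n+'0.npz')['p']
    u,v=(135,200) if n=='top' else (214,127)
    print(world(n,d,u,v))
s=[g('top',570,180,7,185,140,.102)];print('spare lid',s)
# depth cloud of jar body from side: points z in .01-.058
d=np.load('side0.npz')['d']
W=np.array([world('side',d,u,v) for u in range(203,230) for v in range(125,162) if d[v,u]>0]);W=W[(W[:,2]>.012)&(W[:,2]<.058)]
print(len(W)); c=cv2.minAreaRect((W[:,:2]*1000).astype(np.float32));print(c)
for w in W[::12]:print(w.round(3),end=' ')
```

```text
[ 0.5478 -0.0816  0.034 ] [np.float64(-76.0), np.float64(-165.1), np.float64(104.4), np.float64(14.3)] [np.float64(0.24), np.float64(0.11), np.float64(0.241), np.float64(0.111)]
[ 0.5328 -0.0239  0.034 ] [np.float64(-76.5), np.float64(-164.8), np.float64(104.2), np.float64(14.0)] [np.float64(0.058), np.float64(0.059), np.float64(0.059), np.float64(0.059)]
lid top [0.47301613 0.17005098 0.094     ] side [0.47189785 0.1676666  0.094     ]
top [0.48639611 0.13860343 0.        ] [0.43985945 0.15995252 0.        ] 155.35629943609976 0.05120004077133795
side [4.38049958e-01 1.60137140e-01 1.11022302e-16] [ 4.83614597e-01  1.38658594e-01 -1.11022302e-16] -25.238547371937827 0.05037324921349631
[0.47150931 0.16962605 0.09267642]
[0.47431498 0.16736542 0.09191391]
spare lid [array([ 0.56215682, -0.13819126,  0.102     ])]
243
((476.0764465332031, 152.90957641601562), (66.74789428710938, 35.527069091796875), 15.211344718933105)
[0.441 0.158 0.055] [0.441 0.16  0.023] [0.442 0.154 0.024] [0.445 0.155 0.018] [0.447 0.152 0.02 ] [0.449 0.15  0.02 ] [0.453 0.151 0.018] [0.456 0.151 0.021] [0.458 0.147 0.024] [0.461 0.146 0.028] [0.464 0.145 0.028] [0.466 0.145 0.019] [0.468 0.144 0.019] [0.471 0.142 0.02 ] [0.474 0.143 0.014] [0.476 0.141 0.015] [0.48  0.141 0.018] [0.482 0.139 0.022] [0.49  0.152 0.032] [0.502 0.176 0.043] [0.494 0.157 0.015]
```

```bash
cat >> h.py <<'E'
from scipy.spatial.transform import Rotation as R
def go(x,y,z,a):
    "numbers for a row: tool down, tool y at world angle a (deg)"
    s=arm.get_state(); w=s['ee_rot']; C=R.from_quat([*w[1:],w[0]])
    a=np.radians(a); c,n=np.cos(a),np.sin(a)
    T=R.from_matrix(np.array([[-n,c,0],[c,n,0],[0,0,-1.]]))
    yv=C.as_matrix()[:,1]
    print('xyz',C.inv().apply(np.array([x,y,z])-s['tcp_pos']).round(4),'rot',((C.inv()*T).as_rotvec()/.5).round(4),'now',s['tcp_pos'].round(4),'yang',round(np.degrees(np.arctan2(yv[1],yv[0])),1),'w',round(s['width'],4),'t',s['time'],'q7',s['joint_positions'][6].round(2),'f',np.round(s['ft_force'],1),np.round(s['ft_torque'],2))
E
python3 -c "
from h import *
go(.4725,.17,.20,65)"
```

```text
xyz [-0.4109 -0.386   0.0482] rot [-0.0023  0.0004  0.3389] now [0.1779 0.6508 0.2477] yang 74.7 w 0.0853 t 0.1 q7 -0.07 f [-0.1  0.4 -0.4] [-0.08 -0.    0.04]
```

Request:
arm_command --targets '[{"xyz": [-0.411, -0.386, 0.04], "rotation": [-0.002, 0, 0.339], "grip": 85}, {"xyz": [-0.411, -0.386, 0.04], "rotation": [-0.002, 0, 0.339], "grip": 85}, {"xyz": [-0.411, -0.386, 0.04], "rotation": [-0.002, 0, 0.339], "grip": 85}, {"xyz": [-0.411, -0.386, 0.04], "rotation": [-0.002, 0, 0.339], "grip": 85}, {"xyz": [-0.411, -0.386, 0.04], "rotation": [-0.002, 0, 0.339], "grip": 85}, {"xyz": [-0.411, -0.386, 0.04], "rotation": [-0.002, 0, 0.339], "grip": 85}, {"xyz": [-0.411, -0.386, 0.04], "rotation": [-0.002, 0, 0.339], "grip": 85}, {"xyz": [-0.411, -0.386, 0.04], "rotation": [-0.002, 0, 0.339], "grip": 85}]'

```text
time: 0.9
tcp_pos: [0.387, 0.309, 0.2199]
ee_rot: [0.0, 0.216, 0.976, 0.001]
ft_force: [1.8, 0.3, 0.2]
width: 0.0848
gripper_force: 0.0
```

```bash
python3 -c "
from h import *
go(.4725,.17,.20,65)"
```

```text
xyz [-0.1362 -0.0899  0.0198] rot [ 0.0022 -0.0004  0.0003] now [0.387  0.309  0.2199] yang 65.0 w 0.0848 t 0.9 q7 0.39 f [1.8 0.3 0.2] [ 0.08 -0.02  0.01]
```

Request:
arm_command --targets '[{"xyz": [-0.136, -0.09, 0.03], "rotation": [0.002, 0, 0], "grip": 85}, {"xyz": [-0.136, -0.09, 0.05], "rotation": [0.002, 0, 0], "grip": 85}, {"xyz": [-0.136, -0.09, 0.06], "rotation": [0.002, 0, 0], "grip": 85}, {"xyz": [-0.136, -0.09, 0.06], "rotation": [0.002, 0, 0], "grip": 85}, {"xyz": [-0.136, -0.09, 0.06], "rotation": [0.002, 0, 0], "grip": 85}, {"xyz": [-0.136, -0.09, 0.06], "rotation": [0.002, 0, 0], "grip": 85}]'

```text
time: 1.5
tcp_pos: [0.4716, 0.1717, 0.1597]
ee_rot: [-0.0, 0.217, 0.976, -0.0]
ft_force: [0.0, 0.4, -0.7]
width: 0.0854
gripper_force: 0.0
```

```bash
python3 -c "
from h import *
go(.4725,.17,.086,65)
p,d=cap('side');cv2.imwrite('pics/app.png',cv2.resize(p[60:200,130:310,::-1],None,fx=4,fy=4,interpolation=cv2.INTER_CUBIC))"
```

```text
xyz [-0.0016 -0.0011  0.0737] rot [-0.0016 -0.0012 -0.0022] now [0.4716 0.1717 0.1597] yang 64.9 w 0.0854 t 1.5 q7 0.78 f [ 0.   0.4 -0.7] [ 0.04  0.04 -0.04]
```

View pics/app.png

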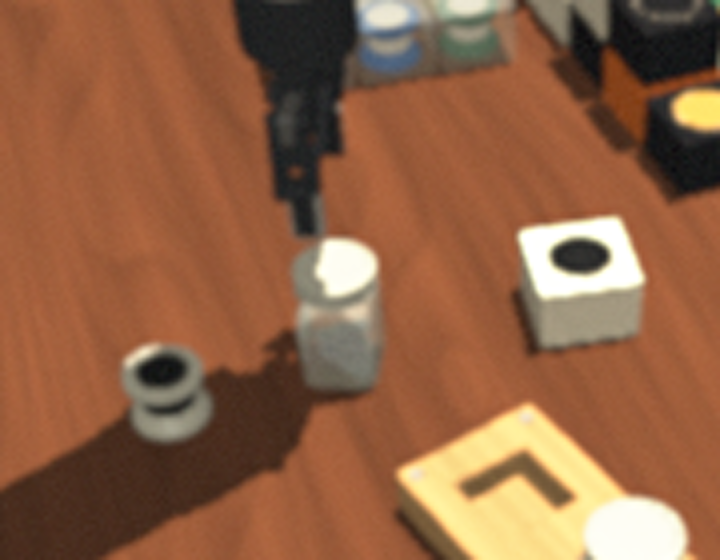

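The side view shows the fingertips at (308,230), straight above the lid at (337,265), and the space around the jar is clear. I descend and grip.

Request:
arm_command --targets '[{"xyz": [-0.002, -0.001, 0.035], "rotation": [-0.001, -0.001, 0], "grip": 85}, {"xyz": [-0.002, -0.001, 0.06], "rotation": [-0.001, -0.001, 0], "grip": 85}, {"xyz": [-0.002, -0.001, 0.073], "rotation": [-0.001, -0.001, 0], "grip": 85}, {"xyz": [-0.002, -0.001, 0.073], "rotation": [-0.001, -0.001, 0], "grip": 85}]'

```text
time: 1.95
tcp_pos: [0.4722, 0.1708, 0.086]
ee_rot: [-0.001, 0.216, 0.976, -0.0]
ft_force: [-0.1, 0.5, 1.2]
width: 0.0848
gripper_force: 0.0
```

Request:
arm_command --targets '[{"xyz": [0, 0, 0], "rotation": [0, 0, 0], "grip": 62}, {"xyz": [0, 0, 0], "rotation": [0, 0, 0], "grip": 58}, {"xyz": [0, 0, 0], "rotation": [0, 0, 0], "grip": 45}, {"xyz": [0, 0, 0], "rotation": [0, 0, 0], "grip": 45}, {"xyz": [0, 0, 0], "rotation": [0, 0, 0], "grip": 45}, {"xyz": [0, 0, 0], "rotation": [0, 0, 0], "grip": 45}, {"xyz": [0, 0, 0], "rotation": [0, 0, 0], "grip": 45}]' --squeeze 70

```text
time: 2.65
tcp_pos: [0.4738, 0.1707, 0.0884]
ee_rot: [0.001, 0.216, 0.976, 0.001]
ft_force: [-1.9, -1.0, 11.3]
width: 0.056
gripper_force: 71.7
```

```bash
python3 -c "
from h import *
go(.4725,.17,.15,65)"
```

```text
xyz [ 0.0008 -0.0011 -0.0616] rot [0.0052 0.0026 0.0001] now [0.4738 0.1707 0.0884] yang 65.0 w 0.056 t 2.65 q7 0.85 f [-1.9 -1.  11.3] [-0.06  0.49 -0.02]
```

Request:
arm_command --targets '[{"xyz": [0, 0, -0.01], "rotation": [0, 0, 0], "grip": 45}, {"xyz": [0, 0, -0.03], "rotation": [0, 0, 0], "grip": 45}, {"xyz": [0, 0, -0.06], "rotation": [0, 0, 0], "grip": 45}, {"xyz": [0, 0, -0.08], "rotation": [0, 0, 0], "grip": 45}, {"xyz": [0, 0, -0.08], "rotation": [0, 0, 0], "grip": 45}, {"xyz": [0, 0, -0.08], "rotation": [0, 0, 0], "grip": 45}]'

```text
time: 3.25
tcp_pos: [0.4729, 0.1703, 0.1673]
ee_rot: [0.001, 0.216, 0.976, 0.001]
ft_force: [-0.3, 0.9, -5.5]
width: 0.0558
gripper_force: 76.2
```

```bash
python3 -c "
from h import *
go(.5328,-.024,.166,14.4)
p,d=cap('side');cv2.imwrite('pics/lift.png',cv2.resize(p[40:180,130:310,::-1],None,fx=4,fy=4,interpolation=cv2.INTER_CUBIC))"
```

```text
xyz [-0.1363 -0.1508  0.0012] rot [ 0.0034 -0.      1.7667] now [0.4729 0.1703 0.1673] yang 65.0 w 0.0558 t 3.25 q7 0.79 f [-0.3  0.9 -5.5] [0.01 0.01 0.  ]
```

View pics/lift.png

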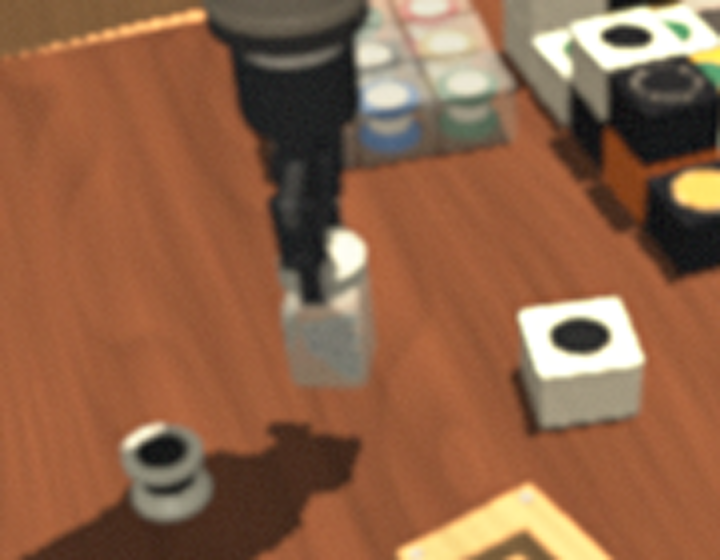

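The jar hangs upright in the fingers, lid at (330,255) and base at (330,380), clear of the table. I carry it to the pocket.

Request:
arm_command --targets '[{"xyz": [-0.03, -0.033, 0], "rotation": [0.003, 0, 0.2], "grip": 45}, {"xyz": [-0.06, -0.065, 0], "rotation": [0.003, 0, 0.4], "grip": 45}, {"xyz": [-0.09, -0.1, 0], "rotation": [0.003, 0, 0.6], "grip": 45}, {"xyz": [-0.12, -0.13, 0], "rotation": [0.003, 0, 0.8], "grip": 45}, {"xyz": [-0.136, -0.15, 0], "rotation": [0.003, 0, 0.9], "grip": 45}, {"xyz": [-0.136, -0.15, 0], "rotation": [0.003, 0, 0.95], "grip": 45}, {"xyz": [-0.136, -0.15, 0], "rotation": [0.003, 0, 0.95], "grip": 45}]'

```text
time: 4.0
tcp_pos: [0.5322, -0.0238, 0.1658]
ee_rot: [-0.001, 0.441, 0.898, -0.001]
ft_force: [0.4, 1.2, -5.4]
width: 0.0561
gripper_force: 76.2
```

```bash
python3 -c "
from h import *
go(.5328,-.024,.155,14.4)"
```

```text
xyz [-0.0005  0.0003  0.0108] rot [-5.900e-03  7.000e-04  8.128e-01] now [ 0.5322 -0.0238  0.1658] yang 37.7 w 0.0561 t 4.0 q7 0.8 f [ 0.4  1.2 -5.4] [ 0.06 -0.04 -0.02]
```

Request:
arm_command --targets '[{"xyz": [0, 0, 0.008], "rotation": [-0.003, 0, 0.25], "grip": 45}, {"xyz": [0, 0, 0.015], "rotation": [-0.005, 0, 0.5], "grip": 45}, {"xyz": [0, 0, 0.025], "rotation": [-0.005, 0, 0.75], "grip": 45}, {"xyz": [0, 0, 0.025], "rotation": [-0.005, 0, 0.813], "grip": 45}, {"xyz": [0, 0, 0.025], "rotation": [-0.005, 0, 0.813], "grip": 45}, {"xyz": [0, 0, 0.025], "rotation": [-0.005, 0, 0.813], "grip": 45}]'

```text
time: 4.6
tcp_pos: [0.533, -0.0228, 0.1421]
ee_rot: [0.001, 0.611, 0.792, 0.001]
ft_force: [-0.4, -0.0, -4.0]
width: 0.056
gripper_force: 76.2
```

Run:
```python
from h import *
go(.5328,-.024,.096,14.4)
p,d=cap('side');t,dt=cap('top')
np.savez('over',p=p,t=t,d=d,dt=dt)
f=lambda p,x,y,w,h,k:cv2.resize(p[y:y+h,x:x+w,::-1],(int(w*k),int(h*k)),interpolation=cv2.INTER_CUBIC)
cv2.imwrite('pics/over.png',np.hstack([f(p,215,130,110,120,4),f(t,185,110,85,120,4)]))
```

```text
xyz [-0.0011 -0.0006  0.0461] rot [0.0039 0.0004 0.0113] now [ 0.533  -0.0228  0.1421] yang 14.7 w 0.056 t 4.6 q7 0.47 f [-0.4 -0.  -4. ] [-0.01  0.01 -0.05]
```

View pics/over.png

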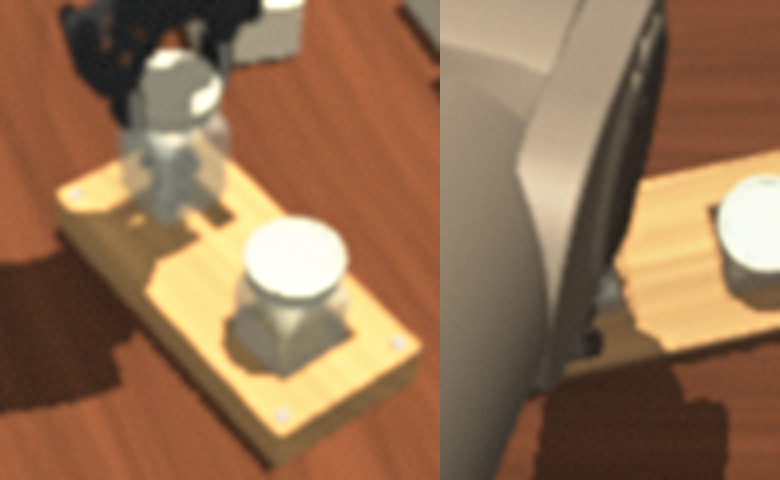

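The side crop shows the held jar turned like the spare one. Its lid centre is at (178,90) and its near base corner at (165,225), above the pocket. I check both in world terms.

Run:
```python
from h import *
g=lambda x,y,z:world('side',None,(x+.5)/4-.5+215,(y+.5)/4-.5+130,z)
zb=.1421-.088
print('lid',g(178,91,zb+.094),'base near corner',g(165,226,zb))
c=np.array([.5328,-.024])
print([ (c+.0382*np.array([np.cos(a),np.sin(a)])).round(4) for a in np.radians(14.4+45+90*np.arange(4))])
print('spare lid side',g(296,260,.102),'spare lid from stand', (np.array([.5478,-.0816])-.06*np.array([-np.sin(np.radians(14.3)),np.cos(np.radians(14.3))])).round(4))
```

```text
lid [ 0.53189494 -0.03233387  0.1481    ] base near corner [ 0.51434004 -0.05137495  0.0541    ]
[array([0.5522, 0.0089]), array([ 0.4999, -0.0046]), array([ 0.5134, -0.0569]), array([ 0.5657, -0.0434])]
spare lid side [ 0.56051502 -0.14474906  0.102     ] spare lid from stand [ 0.5626 -0.1397]
```

Request:
arm_command --targets '[{"xyz": [-0.001, -0.0006, 0.01], "rotation": [0.004, 0, 0.011], "grip": 45}, {"xyz": [-0.001, -0.0006, 0.018], "rotation": [0.004, 0, 0.011], "grip": 45}, {"xyz": [-0.001, -0.0006, 0.022], "rotation": [0.004, 0, 0.011], "grip": 45}, {"xyz": [-0.001, -0.0006, 0.026], "rotation": [0.004, 0, 0.011], "grip": 45}]'

```text
time: 5.1
tcp_pos: [0.5325, -0.0246, 0.1152]
ee_rot: [-0.0, 0.614, 0.789, -0.0]
ft_force: [0.3, -0.3, -5.1]
width: 0.0562
gripper_force: 76.3
```

```bash
python3 -c "
from h import *
go(.5328,-.024,.096,14.4)"
```

```text
xyz [0.0005 0.0005 0.0192] rot [-0.0016  0.0007 -0.0077] now [ 0.5325 -0.0246  0.1152] yang 14.2 w 0.0562 t 5.1 q7 0.5 f [ 0.3 -0.3 -5.1] [-0.03  0.   -0.02]
```

Request:
arm_command --targets '[{"xyz": [0, 0, 0.005], "rotation": [0, 0, 0], "grip": 45}, {"xyz": [0, 0, 0.01], "rotation": [0, 0, 0], "grip": 45}, {"xyz": [0, 0, 0.014], "rotation": [0, 0, 0], "grip": 45}, {"xyz": [0, 0, 0.017], "rotation": [0, 0, 0], "grip": 45}, {"xyz": [0, 0, 0.019], "rotation": [0, 0, 0], "grip": 45}, {"xyz": [0, 0, 0.019], "rotation": [0, 0, 0], "grip": 45}]'

```text
time: 5.7
tcp_pos: [0.5327, -0.0244, 0.0969]
ee_rot: [0.0, 0.614, 0.789, -0.0]
ft_force: [0.4, -0.8, -4.2]
width: 0.056
gripper_force: 76.3
```

```bash
python3 -c "
from h import *
go(.5328,-.024,.096,14.4)"
```

```text
xyz [0.0004 0.0002 0.0009] rot [-0.0003  0.0005 -0.0078] now [ 0.5327 -0.0244  0.0969] yang 14.2 w 0.056 t 5.7 q7 0.52 f [ 0.4 -0.8 -4.2] [ 0.01  0.03 -0.02]
```

Not yet touching; a little lower.

Request:
arm_command --targets '[{"xyz": [0, 0, 0.001], "rotation": [0, 0, 0], "grip": 45}, {"xyz": [0, 0, 0.002], "rotation": [0, 0, 0], "grip": 45}, {"xyz": [0, 0, 0.003], "rotation": [0, 0, 0], "grip": 45}, {"xyz": [0, 0, 0.003], "rotation": [0, 0, 0], "grip": 45}]'

```text
time: 6.1
tcp_pos: [0.5332, -0.0244, 0.0952]
ee_rot: [0.0, 0.615, 0.789, 0.001]
ft_force: [-7.9, 0.6, 24.0]
width: 0.056
gripper_force: 79.4
```

```bash
python3 -c "
from h import *
go(.5328,-.024,.096,14.4)"
```

```text
xyz [ 0.0005 -0.0003 -0.0008] rot [ 0.0027 -0.0008 -0.0083] now [ 0.5332 -0.0244  0.0952] yang 14.2 w 0.056 t 6.1 q7 0.53 f [-7.9  0.6 24. ] [ 0.26  1.64 -0.08]
```

Request:
arm_command --targets '[{"xyz": [0, 0, -0.001], "rotation": [0, 0, 0], "grip": 45}, {"xyz": [0, 0, -0.001], "rotation": [0, 0, 0], "grip": 45}, {"xyz": [0, 0, -0.001], "rotation": [0, 0, -0.1], "grip": 45}, {"xyz": [0, 0, -0.001], "rotation": [0, 0, -0.25], "grip": 45}, {"xyz": [0, 0, -0.0012], "rotation": [0, 0, -0.4], "grip": 45}, {"xyz": [0, 0, -0.0012], "rotation": [0, 0, -0.4], "grip": 45}]'

```text
time: 6.7
tcp_pos: [0.534, -0.0246, 0.0964]
ee_rot: [0.001, 0.531, 0.847, 0.001]
ft_force: [-0.9, -0.2, 13.1]
width: 0.0561
gripper_force: 78.1
```

```bash
python3 -c "
from h import *
go(.5328,-.024,.096,14.4)"
```

```text
xyz [ 0.001  -0.0008  0.0004] rot [0.0054 0.0015 0.3978] now [ 0.534  -0.0246  0.0964] yang 25.8 w 0.0561 t 6.7 q7 0.69 f [-0.9 -0.2 13.1] [-0.11  0.2   0.11]
```

Request:
arm_command --targets '[{"xyz": [0, 0, -0.0002], "rotation": [0, 0, -0.15], "grip": 45}, {"xyz": [0, 0, -0.0004], "rotation": [0, 0, -0.3], "grip": 45}, {"xyz": [0, 0, -0.0006], "rotation": [0, 0, -0.45], "grip": 45}, {"xyz": [0, 0, -0.0008], "rotation": [0, 0, -0.6], "grip": 45}]'

```text
time: 7.1
tcp_pos: [0.5336, -0.0245, 0.0968]
ee_rot: [0.001, 0.399, 0.917, 0.0]
ft_force: [1.6, 0.2, 5.1]
width: 0.056
gripper_force: 77.3
```

Run:
```python
from h import *
go(.5328,-.024,.096,14.4)
p,d=cap('side')
f=lambda p,x,y,w,h,k:cv2.resize(p[y:y+h,x:x+w,::-1],(int(w*k),int(h*k)),interpolation=cv2.INTER_CUBIC)
cv2.imwrite('pics/turn.png',f(p,215,120,110,120,5))
```

```text
xyz [ 0.0009 -0.0003  0.0008] rot [0.0037 0.0022 0.9979] now [ 0.5336 -0.0245  0.0968] yang 43.0 w 0.056 t 7.1 q7 0.94 f [1.6 0.2 5.1] [-0.03 -0.04 -0.09]
```

View pics/turn.png

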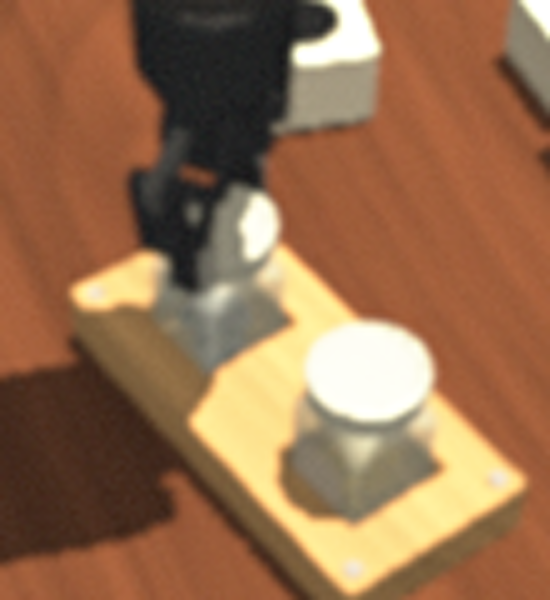

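The jar sits in the pocket square to the stand, near corner at (208,372), level with the spare one. I keep turning.

Request:
arm_command --targets '[{"xyz": [0, 0, -0.0002], "rotation": [0, 0, -0.2], "grip": 45}, {"xyz": [0, 0, -0.0004], "rotation": [0, 0, -0.4], "grip": 45}, {"xyz": [0, 0, -0.0006], "rotation": [0, 0, -0.6], "grip": 45}, {"xyz": [0, 0, -0.0008], "rotation": [0, 0, -0.8], "grip": 45}, {"xyz": [0, 0, -0.0008], "rotation": [0, 0, -0.95], "grip": 45}, {"xyz": [0, 0, -0.0008], "rotation": [0, 0, -0.95], "grip": 45}]'

```text
time: 7.75
tcp_pos: [0.5329, -0.0246, 0.097]
ee_rot: [0.0, 0.173, 0.985, 0.0]
ft_force: [0.6, -0.3, 0.6]
width: 0.0562
gripper_force: 76.8
```

Request:
arm_command --targets '[{"xyz": [0, 0, -0.0002], "rotation": [0, 0, -0.2], "grip": 45}, {"xyz": [0, 0, -0.0004], "rotation": [0, 0, -0.4], "grip": 45}, {"xyz": [0, 0, -0.0004], "rotation": [0, 0, -0.6], "grip": 45}, {"xyz": [0, 0, -0.0004], "rotation": [0, 0, -0.8], "grip": 45}, {"xyz": [0, 0, -0.0004], "rotation": [0, 0, -0.95], "grip": 45}, {"xyz": [0, 0, -0.0004], "rotation": [0, 0, -0.95], "grip": 45}, {"xyz": [0, 0, -0.0004], "rotation": [0, 0, -0.95], "grip": 45}]'

```text
time: 8.45
tcp_pos: [0.5327, -0.0245, 0.0971]
ee_rot: [0.0, -0.061, 0.998, -0.0]
ft_force: [-0.0, 0.3, -0.1]
width: 0.056
gripper_force: 76.7
```

Run:
```python
from h import *
go(.5328,-.024,.096,14.4)
```

```text
xyz [-0.0002  0.0005  0.0011] rot [-4.0000e-04  4.0000e-04  2.8833e+00] now [ 0.5327 -0.0245  0.0971] yang 97.0 w 0.056 t 8.45 q7 1.73 f [-0.   0.3 -0.1] [ 0.02 -0.02 -0.02]
```

Request:
arm_command --targets '[{"xyz": [0, 0, -0.0005], "rotation": [0, 0, 0], "grip": 45}, {"xyz": [0, 0, -0.001], "rotation": [0, 0, 0], "grip": 45}, {"xyz": [0, 0, -0.002], "rotation": [0, 0, 0], "grip": 45}, {"xyz": [0, 0, -0.002], "rotation": [0, 0, 0], "grip": 45}]'

```text
time: 8.85
tcp_pos: [0.5327, -0.0243, 0.0993]
ee_rot: [0.0, -0.063, 0.998, -0.0]
ft_force: [-0.6, 0.7, -1.0]
width: 0.0562
gripper_force: 76.7
```

Run:
```python
from h import *
go(.5328,-.024,.096,14.4)
```

```text
xyz [-0.0001  0.0003  0.0033] rot [-4.0000e-04  6.0000e-04  2.8913e+00] now [ 0.5327 -0.0243  0.0993] yang 97.2 w 0.0562 t 8.85 q7 1.74 f [-0.6  0.7 -1. ] [0.01 0.06 0.  ]
```

The threads have let go: there is no jar weight on the wrist. I lift clear.

Request:
arm_command --targets '[{"xyz": [0, 0, -0.003], "rotation": [0, 0, 0], "grip": 45}, {"xyz": [0, 0, -0.006], "rotation": [0, 0, 0], "grip": 45}, {"xyz": [0, 0, -0.01], "rotation": [0, 0, 0], "grip": 45}, {"xyz": [0, 0, -0.014], "rotation": [0, 0, 0], "grip": 45}, {"xyz": [0, 0, -0.016], "rotation": [0, 0, 0], "grip": 45}, {"xyz": [0, 0, -0.016], "rotation": [0, 0, 0], "grip": 45}, {"xyz": [0, 0, -0.016], "rotation": [0, 0, 0], "grip": 45}]'

```text
time: 9.55
tcp_pos: [0.5326, -0.0244, 0.1151]
ee_rot: [-0.0, -0.063, 0.998, -0.0]
ft_force: [0.2, 0.5, -1.6]
width: 0.0558
gripper_force: 76.7
```

Run:
```python
from h import *
go(.5328,-.024,.096,14.4)
p,d=cap('side')
f=lambda p,x,y,w,h,k:cv2.resize(p[y:y+h,x:x+w,::-1],(int(w*k),int(h*k)),interpolation=cv2.INTER_CUBIC)
cv2.imwrite('pics/end.png',f(p,215,120,110,120,5))
```

```text
xyz [-0.0002  0.0004  0.0191] rot [-6.0000e-04  3.0000e-04  2.8923e+00] now [ 0.5326 -0.0244  0.1151] yang 97.3 w 0.0558 t 9.55 q7 1.73 f [ 0.2  0.5 -1.6] [-0.    0.03 -0.  ]
```

View pics/end.png

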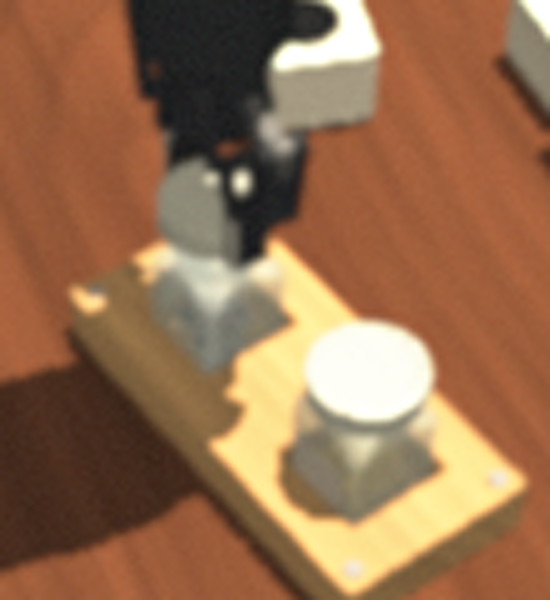

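The jar is still seated, with its near corner unmoved at (208,372). The lid at (200,210) is raised about 20 mm above its tight height, held level over the mouth.

```bash
python3 -c "
from cell import arm
print(arm.finish_job())"
```

```text
the job is handed in; nothing more can be done
None
```

The job is handed in, though no verdict came back: the jar is seated in the empty pocket, and its unscrewed lid is held level over the mouth, about 8 mm clear of the rim.

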